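# Set the free-standing counter timer and start it

### The job

Set the white timer that stands loose on the dark tile for the next batch of tastings: push its black dial down onto its seat and keep pressing firmly, but never roughly, so that the housing is held on the tile while you turn the dial clockwise until its white pointer stands at the gold mark; the housing must not spin or slide. Then press the green start button fully down and let go, leaving the timer where it stood, the dial at the mark and the other things undisturbed.

Things in the scene. Friction and masses are not known exactly. Their poses are not given: they have to be found in the camera images.
- timer: White timer, loose on the dark tile: housing 112x100 mm, 41 mm high with its four feet, 0.3 kg. Origin on the dial axis at the underside of the feet; z up; the button and dark front band are on its -x side (towards the robot); housing x -66 to +46, y -50 to +50 mm. 8 to 14 N of steady push on the seated dial keeps it from spinning with the dial; its load on the tile must never exceed 25 N.
- timer_front (a point): Point in the middle of the housing's front face (the timer's -x face), 66 mm from the dial axis, 23 mm above the tile's top.
- timer_back (a point): Point in the middle of the housing's back face (the timer's +x face), 46 mm from the dial axis, 23 mm above the tile's top.
- dial (a joint): Angle of the dial in rad, growing clockwise seen from above, range 0 to 5.0. At 0 the white pointer points along the timer's +x; at q it points at angle -q about the timer's z. The gold mark on the housing is at 1.80. Stiff (0.26 N m): unless pressed down on its seat, the housing spins with it. It stays where it is left.
- dial_grip (a point): Grip height on the black dial's axis, 75.5 mm above the tile, fixed to the housing (axes as the timer's). Dial: 46 mm disc, on it an upright bar 44 mm long, 13 mm thick, pointing along the white pointer; pinch it across its thickness. Seated, disc top 49 and bar top 90.5 mm above the tile, but it starts 0.5 to 5 mm higher (not measured) and sinks with 2 N until it seats hard.
- start_button (a joint): Travel of the start button in m: 0 released, 0.005 fully down; needs 1.5 N to move and 5 N to reach the bottom; springs back.
- button_top (a point): Centre of the top of the round green start button, 20 mm across, 48.5 mm above the tile's top when released, on the timer's -x side 47 mm from the dial axis. It moves straight down.
- tile: Dark grey tile, 160 x 150 x 8 mm, fixed to the counter. Origin at the centre of its underside, on the counter.
- drum_5: Olive-green round chocolate drum, 73 dia x 44 mm; a bystander to leave alone. Origin at the centre of its underside.
- drum_2: Pinkish-brown round chocolate drum, 73 dia x 44 mm; a bystander to leave alone. Origin at the centre of its underside.
- sample_dish: Small white tasting dish with brown squares, 67 dia x 15 mm; a bystander to leave alone. Origin at the centre of its underside.
- order_block: Block of white order slips, 100x70x14 mm; a bystander to leave alone. Origin at the centre of its underside.
- canister_0: Orange card canister, 67 dia x 85 mm; a bystander to leave alone. Origin at the centre of its underside.
- desk_bell: Silver counter bell on a black foot, 72 dia x 52 mm; a bystander to leave alone. Origin at the centre of its underside.

How it is judged:
By the outcome, as a careful person would: the job done as asked, in the order asked, and still so for the second after the job is handed in, with the robot touching nothing.
It also fails if it takes over 72 s, if anything falls off the work surface, if the arm or the gripper's body presses on something with over 40 N, if the wrist force passes 120 N, or if a joint passes its speed limit or range.

### The arm

A 6-joint arm with a two-finger parallel gripper is mounted at the origin on a cart in front of the work surface, level with it; the furniture and walls round the work are solid. World frame = base frame: x ahead of the robot, y to its left, z up, the work surface at z = 0. Lengths are in mm, angles in rad, forces in N, time in s.
With the tool pointing down it reaches from about 275 to 750 mm from the base axis. Payload 10.2 kg.
Tool frame: the origin (TCP) lies midway between the tips of the shut fingers; the grasp point (between the pads) lies 19 mm behind it; z points along the fingers, y is the direction in which the jaws open and shut (so a half turn about z gives the same grasp; the last joint's range is limited). The gripper opens to 85 mm and grips with 20 to 120 N. Pads are 22 mm wide; open, the fingers measure 114 mm over their backs; the gripper's body (76 mm by 85 mm) begins 54 mm behind the grasp point. The pads swing forward as they close: fully open they stand 13 mm farther back than shut.
Start: joints at [-1.513, 0.313, 1.498, -0, 1.331, -0.223], TCP at [145.477, -504.448, 231.294] pointing down, gripper open.
Joint ranges: [-2.94, 2.94], [-0.97, 2.17], [0.19, 2.56], [-1.23, 4.37], [0.02, 3.11], [-2.88, 2.88]. Speed limits (rad/s): [2.39, 2.39, 3.01, 3.14, 3.14, 3.14].

### API

Orientations are given as a unit quaternion [w, x, y, z].
In Python, from rig import sense, optics, ctrl gives the robot as it stands.
- The arm moves only by the tool play_rows, never from a script. Its argument "plan" is a list of rows, each a list of 7 numbers: the shift along the world's x, y, z in mm, then the turn, a rotation vector about the world's x, y, z in rad, then the opening, from -1 (shut) to 1 (fully open), so that 0 is half open. A call has 1 to 5 rows; each row shifts and turns the pose as measured when the row begins; what a row does not reach is not made up. A row lasts 1/12 s, in which the tool goes at most 41.7 mm and 7.16 degrees, less where a joint would pass 70% of its speed; a pose out of reach is approached as far as the arm can. A call is refused whole if a number of a shift passes 41.7 or a number of a turn 0.125, either way. A call with a gripper value outside its range is refused whole. The fingers move at their own pace and stop on an object; "grip_force" is the grip in N (left out, the last holds). Time passes only in rows, so rows that do not move let the fingers close. It gives the time, the measured TCP pose, the force and the opening at its end, in the units of the state.
- sense(): the state, without advancing time (a new reading comes with each control period).
- optics.capture(name): name is "scene" or "top" or "wrist"; returns a dict with "img" (384x512x3 uint8, blue, green, red), "fx", "fy", "cx", "cy" (pixels), "dist" ([k1, k2, p1, p2, k3] as OpenCV has them; the pictures are not rectified), "world_to_cam" (4x4, takes a point from world to camera coordinates). Camera axes: x right, y up, looking along -z (the intrinsics and any distortion apply to the point x, -y, -z); pixel columns grow to the right and rows downward; lengths in mm; the calibration is good to about 2 mm. A picture is of the moment at which its call begins. There is no depth.
- ctrl.finish_job(): hands the job in, once; it reports no verdict.
The state is a dict: "time_s": time; "joints": joint angles; "dq": joint speeds; "tau": joint torques, N m; "eef_pos": TCP position; "ee_rot": TCP orientation; "force": force on the tool from outside, world axes, zero at the start; "wrist_torque": the same for the moment, N m; "grip_width": opening from 0.0 (shut) to 1.0 (fully open).
Only numpy, scipy, OpenCV 4.12 (cv2) and the standard library are available. Lean on these libraries where they do the work, as an engineer would, in place of code of your own. Each camera call takes 0.05 s, during which the arm holds its last target. There are 200 camera calls.

## Working session

There is one attempt and no reset: what is moved stays moved. The work goes in short steps, Python scripts to look and compute and a tool call to move; the robot and the scene stay as the last step left them, time stands still between calls to the robot, and variables do not carry over. Pictures are saved under pics/ and viewed, about 8 in all and at most 12, crops included, and the job is handed in when it is done.

Besides the shell and the picture viewer there is one more tool, called after "Request:" as name(argument=value, ...) on one line, values as JSON. play_rows: Moves the arm, as the interface text tells. Its arguments: {"type":"object","properties":{"plan":{"type":"array"},"grip_force":{"type":"number"}},"required":["plan"]}

```bash
mkdir -p pics; ls
python3 - <<'E'
from rig import sense, optics
import cv2,numpy as np
print(sense())
for n in("top","scene"):
    c=optics.capture(n); cv2.imwrite(f"pics/{n}0.png",c["img"]); np.save(f"{n}0.npy",c,allow_pickle=True)
    print(n,{k:np.round(v,3).tolist() for k,v in c.items() if k!="img"})
E
```

```text
pics
{'time_s': 0.0, 'joints': array([-1.51341149e+00,  3.13468912e-01,  1.49843402e+00, -1.46031500e-05,
        1.33100803e+00, -2.23384774e-01]), 'dq': array([ 0.00210262,  0.00014775, -0.00037041, -0.00023416,  0.00272808,
        0.00243706]), 'tau': array([ 1.16011619e-03, -4.12263215e+01, -2.59739721e+01, -1.05831029e-04,
        4.17805175e-03, -1.48896464e-05]), 'eef_pos': array([ 145.45222798, -504.18026657,  230.72655523]), 'ee_rot': array([-6.57470615e-04,  9.90161767e-01,  1.39925837e-01,  4.75796802e-05]), 'force': array([ 0.37590223, -0.02226514,  0.22295927]), 'wrist_torque': array([-0.06075658,  0.03461384, -0.01741837]), 'grip_width': 1.0000000365333617}
top {'fx': 413.02, 'fy': 413.02, 'cx': 256.187, 'cy': 185.385, 'dist': [0.039, 0.0, 0.0, 0.0, 0.0], 'world_to_cam': [[-0.013, -1.0, -0.007, 96.805], [0.996, -0.014, 0.093, -516.103], [-0.093, -0.005, 0.996, -1214.517], [0.0, 0.0, 0.0, 1.0]]}
scene {'fx': 425.631, 'fy': 425.631, 'cx': 264.048, 'cy': 195.709, 'dist': [-0.118, 0.0, 0.0, 0.0, 0.0], 'world_to_cam': [[-0.886, -0.464, 0.0, 476.031], [0.224, -0.428, 0.876, -159.881], [-0.406, 0.776, 0.483, -1181.107], [0.0, 0.0, 0.0, 1.0]]}
```

View pics/top0.png

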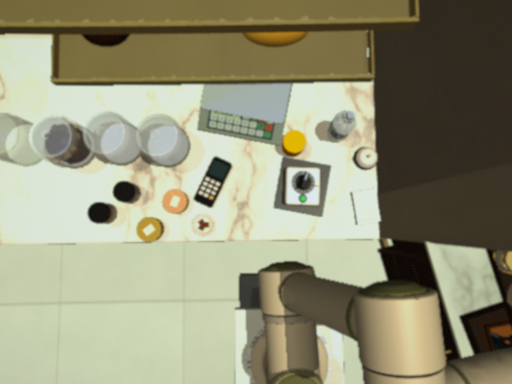

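View pics/scene0.png

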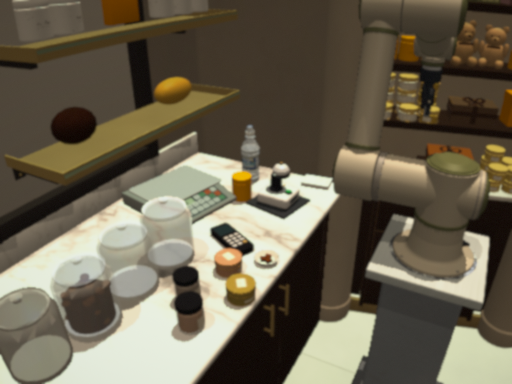

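The top view shows the timer on its tile at about (303,184) px, with the green button at (303,198), and the canister at (293,142). The scene view shows the dial standing up with nothing directly above it. Next I'll measure from the top view.

```bash
cat > h.py <<'E'
import cv2,numpy as np
def ray(c,uv,z):
    K=np.array([[c["fx"],0,c["cx"]],[0,c["fy"],c["cy"]],[0,0,1]])
    p=cv2.undistortPoints(np.float64(uv).reshape(-1,1,2),K,np.float64(c["dist"])).reshape(-1,2)
    d=np.c_[p[:,0],-p[:,1],-np.ones(len(p))]
    T=np.array(c["world_to_cam"]);R=T[:3,:3];o=-R.T@T[:3,3];d=d@R
    return o+d*((z-o[2])/d[:,2])[:,None]
def proj(c,P):
    K=np.array([[c["fx"],0,c["cx"]],[0,c["fy"],c["cy"]],[0,0,1]])
    T=np.array(c["world_to_cam"]);q=np.float64(P).reshape(-1,3)@T[:3,:3].T+T[:3,3]
    return cv2.projectPoints(q*[1,-1,-1],np.zeros(3),np.zeros(3),K,np.float64(c["dist"]))[0].reshape(-1,2)
def blobs(m,amin=20):
    n,l,s,ce=cv2.connectedComponentsWithStats(m.astype(np.uint8))
    return [(ce[i],s[i]) for i in range(1,n) if s[i,4]>=amin], l
E
python3 - <<'E'
from h import *
c=np.load("top0.npy",allow_pickle=True).item();im=c["img"]
h=cv2.cvtColor(im,cv2.COLOR_BGR2HSV)
g=(h[...,0]>40)&(h[...,0]<85)&(h[...,1]>110);g[:165]=0;g[220:]=0;g[:,:270]=0;g[:,335:]=0
for ce,s in blobs(g,5)[0]: print("green",ce,s,ray(c,ce,56.5))
r=np.s_[150:222,265:340]
w=np.zeros(g.shape,bool);w[r]=(h[r][...,2]>150)&(h[r][...,1]<60)
dk=np.zeros(g.shape,bool);dk[r]=(h[r][...,2]<125)
for nm,m,z in(("white",w,49),("dark",dk,8)):
    for ce,s in blobs(m,100)[0]: print(nm,ce,s,ray(c,ce,z))
B,l=blobs(dk,100);b=max(range(len(B)),key=lambda i:B[i][1][4])
ct=max(cv2.findContours(dk.astype(np.uint8),0,2)[0],key=cv2.contourArea)
q=cv2.minAreaRect(ct);bx=ray(c,cv2.boxPoints(q),8);print(q,bx,bx.mean(0))
cv2.imwrite("pics/topc.png",cv2.resize(im[r],None,fx=8,fy=8,interpolation=2))
print("wrist");
E
```

```text
green [302.40740741 197.74074074] [300 195   6   6  27] [[476.38920097 -44.41716591  56.5       ]]
white [302.98631657 186.9308432 ] [ 265  150   75   72 2704] [[508.59970749 -47.66977083  49.        ]]
white [302.3915592  186.42790152] [286 167  34  39 853] [[510.10588141 -45.96245399  49.        ]]
dark [300.2046729  186.80280374] [ 275  157   55   59 1070] [[512.72322719 -43.69248924   8.        ]]
dark [302.55172414 182.35172414] [293 172  20  23 290] [[526.1973466  -51.12600659   8.        ]]
((301.674560546875, 186.0059814453125), (47.96004867553711, 51.17332077026367), 10.713123321533203) [[ 453.49628095   38.79065155    8.        ]
 [ 606.73701054    7.08302858    8.        ]
 [ 577.13524451 -135.75720831    8.        ]
 [ 424.78651153 -102.60309659    8.        ]] [515.53876188 -48.12165619   8.        ]
wrist
```

View pics/topc.png

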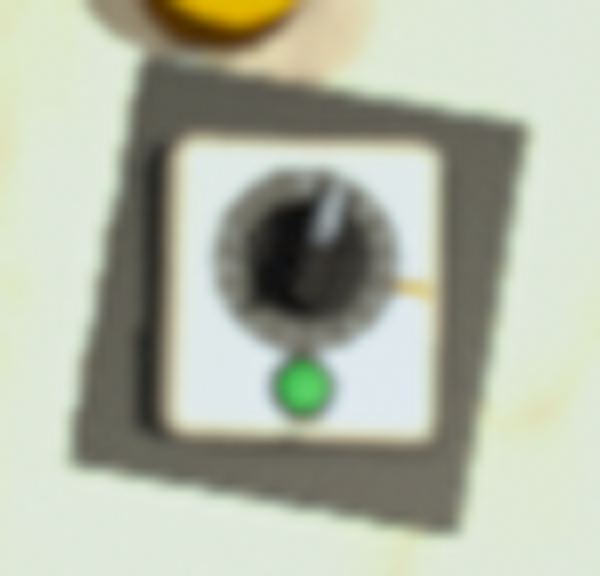

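Dial axis is near (523,-46), with yaw about -0.03 and the pointer at about 0.3 rad. To keep joint 6 in range I'll take the half-turn grasp, so tool yaw goes from +0.28 to about +2.8. Approaching now at the present height.

Request:
play_rows(plan=[[15,18,0,0,0,0.1,1],[15,18,0,0,0,0.1,1],[15,18,0,0,0,0.1,1],[15,18,0,0,0,0.1,1],[15,18,0,0,0,0.1,1]])

```text
time_s: 0.52
eef_pos: [220.0, -412.4, 228.3]
ee_rot: [-0.002, 0.922, 0.387, -0.0]
force: [0.7, -0.3, 0.1]
grip_width: 0.994
```

Request:
play_rows(plan=[[15,18,0,0,0,0.1,1],[15,18,0,0,0,0.1,1],[15,18,0,0,0,0.1,1],[15,18,0,0,0,0.1,1],[15,18,0,0,0,0.1,1]])

```text
time_s: 0.93
eef_pos: [297.6, -316.6, 227.0]
ee_rot: [-0.004, 0.79, 0.613, -0.001]
force: [0.2, -0.4, -0.2]
grip_width: 0.999
```

Request:
play_rows(plan=[[15,18,0,0,0,0.1,1],[15,18,0,0,0,0.1,1],[15,18,0,0,0,0.1,1],[15,18,0,0,0,0.1,1],[15,18,0,0,0,0.1,1]])

```text
time_s: 1.35
eef_pos: [375.1, -220.9, 226.1]
ee_rot: [-0.005, 0.604, 0.797, -0.002]
force: [-0.1, -0.7, -0.0]
grip_width: 0.999
```

```bash
python3 -c "
from rig import sense;s=sense();print({k:s[k] for k in('time_s','joints','eef_pos','ee_rot','force')})"
```

```text
{'time_s': 1.35, 'joints': array([-0.79974324,  0.12352217,  1.74918796, -0.00491614,  1.27750036,
       -1.07205367]), 'eef_pos': array([ 375.1015578 , -220.86064328,  226.13642115]), 'ee_rot': array([-0.00461253,  0.60400199,  0.7969677 , -0.0016774 ]), 'force': array([-0.11562652, -0.65493579, -0.02967424])}
```

Request:
play_rows(plan=[[14,17,0,0,0,0.1,1],[14,17,0,0,0,0.1,1],[14,17,0,0,0,0.1,1],[14,17,0,0,0,0.1,1],[14,17,0,0,0,0.1,1]])

```text
time_s: 1.77
eef_pos: [447.7, -130.0, 225.1]
ee_rot: [-0.005, 0.376, 0.927, -0.003]
force: [-0.3, 0.1, 0.0]
grip_width: 1.002
```

Request:
play_rows(plan=[[14,17,0,0,0,0.1,1],[14,17,0,0,0,0.1,1],[14,17,0,0,0,0.1,1],[14,17,0,0,0,0.1,1],[0,0,0,0,0,0,1]])

```text
time_s: 2.18
eef_pos: [506.8, -55.1, 223.5]
ee_rot: [-0.006, 0.17, 0.985, -0.003]
force: [-0.6, -1.0, -0.9]
grip_width: 1.0
```

Run:
```python
from rig import sense,optics
from h import *
s=sense();print({k:s[k] for k in('time_s','joints','eef_pos','ee_rot','force')})
c=optics.capture("wrist");np.save("w0.npy",c,allow_pickle=True);cv2.imwrite("pics/w0.png",c["img"])
print({k:np.round(v,3).tolist() for k,v in c.items() if k!="img"})
```

```text
{'time_s': 2.1833, 'joints': array([-0.33414296,  0.29257927,  1.54588622, -0.0087431 ,  1.31402434,
       -1.56118727]), 'eef_pos': array([506.79376406, -55.11513502, 223.52866391]), 'ee_rot': array([-0.00605904,  0.16991032,  0.98543542, -0.0032864 ]), 'force': array([-0.621761  , -1.04746364, -0.93137197])}
{'fx': 295.757, 'fy': 295.757, 'cx': 258.533, 'cy': 190.154, 'dist': [-0.075, 0.0, 0.0, 0.0, 0.0], 'world_to_cam': [[0.335, 0.942, -0.008, -116.532], [-0.907, 0.32, -0.274, 509.358], [-0.255, 0.099, 0.962, -237.321], [0.0, 0.0, 0.0, 1.0]]}
```

View pics/w0.png

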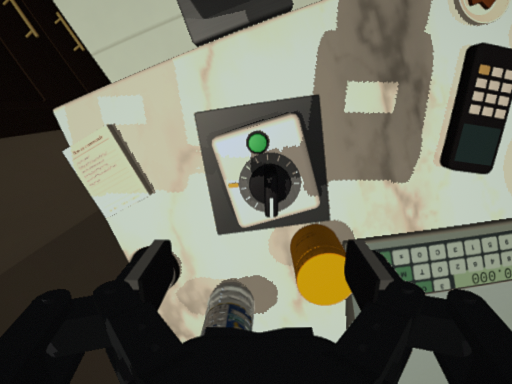

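Run:
```python
from h import *
c=np.load("w0.npy",allow_pickle=True).item();im=c["img"]
cv2.imwrite("pics/w0c.png",cv2.resize(im[95:240,190:335],None,fx=4.1,fy=4.1,interpolation=cv2.INTER_CUBIC))
h=cv2.cvtColor(im,cv2.COLOR_BGR2HSV);r=np.s_[95:240,190:335];o=[190,95]
H=h[r]
g=(H[...,0]>40)&(H[...,0]<85)&(H[...,1]>110)
y=(H[...,0]>12)&(H[...,0]<32)&(H[...,1]>110)&(H[...,2]>120)
for nm,m,z in(("green",g,56.5),("gold",y,49)):
    for ce,s in blobs(m,5)[0]: print(nm,ce+o,s[4],ray(c,ce+o,z))
w=(H[...,2]>150)
ct=max((k for k in cv2.findContours(w.astype(np.uint8),0,2)[0] if 1500<cv2.contourArea(cv2.convexHull(k))<12000),key=cv2.contourArea)
hull=cv2.convexHull(ct)+np.int32(o);P=ray(c,hull.reshape(-1,2),49)
q=cv2.minAreaRect(P[:,:2].astype(np.float32));print("house",q,cv2.boxPoints(q))
dk=(H[...,2]<45)
for ce,s in blobs(dk,100)[0]: print("dark",ce+o,s)
```

```text
green [257.10367893 142.61538462] 299 [[473.60699526 -45.88357662  56.5       ]]
gold [233.54285714 184.62857143] 35 [[509.47776655 -86.63847938  49.        ]]
house ((509.74609375, -47.76152038574219), (95.74646759033203, 107.65370178222656), 87.12317657470703) [[453.58438   -92.87291  ]
 [561.1024    -98.27593  ]
 [565.90784    -2.6501312]
 [458.38977     2.7528915]]
dark [314.77996845 141.90063091] [ 101    0   36  102 1268]
dark [269.00528751 183.24653007] [  59   64   42   57 1513]
```

View pics/w0c.png

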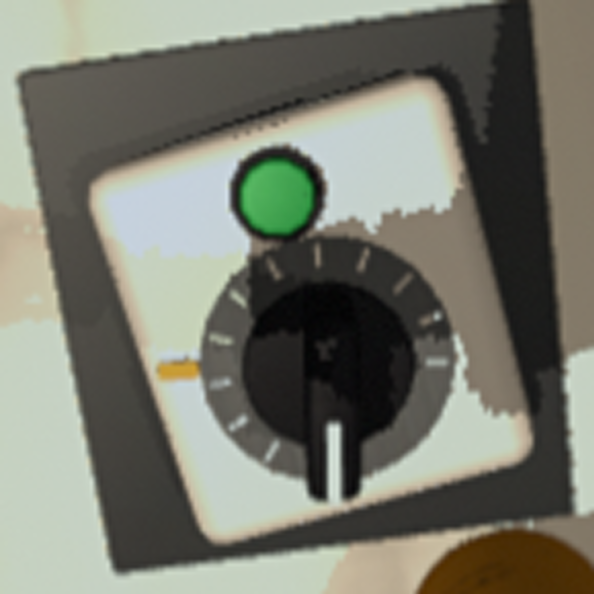

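Run:
```python
from h import *
c=np.load("w0.npy",allow_pickle=True).item()
a=np.array([520.2,-48.2])
pts=np.array([[334,425],[335,500],[308,430],[305,490],[360,430],[360,490]])/4.1+[190,95]
for z in (98.5,100,103):
    P=ray(c,pts,z)[:,:2]; d=P[1]-P[0];print(z,P.round(1).tolist(),"dir",np.arctan2(d[1],d[0]),"end r",np.hypot(*(P[1]-a)),"ang",np.arctan2(*(P[1]-a)[::-1]),np.arctan2(*(P[3]-P[2])[::-1]),np.arctan2(*(P[5]-P[4])[::-1]))
```

```text
98.5 [[523.6, -48.7], [541.3, -54.5], [522.8, -54.8], [536.6, -60.3], [526.8, -43.4], [540.9, -48.1]] dir -0.3167457911239487 end r 21.995164465231746 ang -0.2886050746705231 -0.3831097988502324 -0.32342366462443944
100 [[523.2, -48.6], [540.7, -54.3], [522.3, -54.6], [536.0, -60.1], [526.3, -43.3], [540.3, -48.0]] dir -0.3167457911239493 end r 21.415072117312047 ang -0.2899102540245778 -0.3831097988502299 -0.32342366462444067
103 [[522.2, -48.4], [539.6, -54.0], [521.4, -54.3], [534.9, -59.8], [525.3, -43.1], [539.2, -47.8]] dir -0.3167457911239495 end r 20.255006265464587 ang -0.29274487816312705 -0.3831097988502345 -0.32342366462444155
```

Measurements agree: axis about (520.2,-48.2), yaw -0.05, gold mark direction -1.84 (expected -1.85), and pointer at -0.315, so q≈0.27 and the turn needed is about 1.535 cw. Descending to just above the bar for a closer look.

Request:
play_rows(plan=[[5,3,-18,0.002,-0.006,0.01,1],[4,2,-18,0.002,-0.004,0.01,1],[4,2,-18,0,-0.003,0.007,1],[0,0,-18,0,0,0,1],[0,0,-18,0,0,0,1]])

```text
time_s: 2.65
eef_pos: [519.0, -51.9, 133.1]
ee_rot: [0.003, 0.163, 0.987, -0.002]
force: [0.5, -0.3, -0.3]
grip_width: 1.0
```

Request:
play_rows(plan=[[0,0,-4,0,0,0,1],[0,0,0,0,0,0,0.2],[0,0,0,0,0,0,0.2],[0,0,0,0,0,0,0.2]])

```text
time_s: 2.98
eef_pos: [516.5, -53.7, 127.0]
ee_rot: [-0.0, 0.167, 0.986, -0.001]
force: [-0.4, -0.5, 0.4]
grip_width: 0.61
```

Run:
```python
from rig import sense,optics
from h import *
s=sense();print({k:s[k] for k in('time_s','joints','eef_pos','ee_rot','force','grip_width')})
c=optics.capture("wrist");np.save("w1.npy",c,allow_pickle=True);im=c["img"]
cv2.imwrite("pics/w1.png",cv2.resize(im[60:384],None,fx=1.5,fy=1.5,interpolation=2))
h=cv2.cvtColor(im,cv2.COLOR_BGR2HSV)
g=(h[...,0]>40)&(h[...,0]<85)&(h[...,1]>130)
y=(h[...,0]>12)&(h[...,0]<32)&(h[...,1]>130)&(h[...,2]>120)
for nm,m,z in(("green",g,56.5),("gold",y,49)):
    for ce,s in blobs(m,60)[0]: print(nm,ce,s,ray(c,ce,z))
print("axis proj",proj(c,[[520.2,-48.2,57],[520.2,-48.2,101]]),"tcp",proj(c,[sense()["eef_pos"]]))
```

```text
{'time_s': 2.9833, 'joints': array([-0.32812213,  0.4078408 ,  1.65432526, -0.00296641,  1.07915177,
       -1.562502  ]), 'eef_pos': array([516.47706937, -53.67413657, 126.96219788]), 'ee_rot': array([-7.25572127e-05,  1.66725824e-01,  9.86002419e-01, -1.31282131e-03]), 'force': array([-0.42645102, -0.47275938,  0.44375082]), 'grip_width': 0.6098092812501215}
green [248.94691781 145.00342466] [236 132  27  27 584] [[473.35675049 -45.64537095  56.5       ]]
gold [215.43421053 204.61842105] [209 202  14   6  76] [[509.79301672 -87.13810404  49.        ]]
gold [313.80536913 321.63087248] [306 311  15  24 149] [[644.6688859  -44.57659494  49.        ]]
gold [371.00917431 345.26834862] [363 331  21  32 436] [[ 6.91414759e+02 -2.97001173e-01  4.90000000e+01]]
axis proj [[266.5663969  204.45700126]
 [268.23738434 227.99262955]] tcp [[257.74477051 245.30005085]]
```

View pics/w1.png

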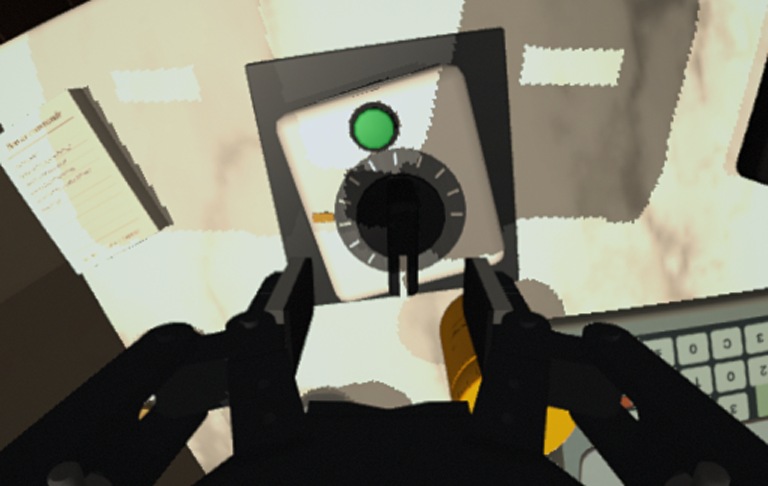

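The bar is at column 268 and the fingers' midpoint is at 260 px, where I projected 258, so the camera has about 1 mm lateral bias. Corrected axis is about (520,-49). I'll centre, go lower and check.

Request:
play_rows(plan=[[3.5,4.5,0,0,0,0.02,0.0],[0,0,-8,0,0,0,0.0],[0,0,-8,0,0,0,0.0],[0,0,0,0,0,0,0.0]])

```text
time_s: 3.37
eef_pos: [521.6, -49.1, 112.2]
ee_rot: [0.003, 0.156, 0.988, -0.002]
force: [-0.2, 0.3, -0.4]
grip_width: 0.499
```

```bash
cat > st.py <<'E'
from rig import sense
import numpy as np
s=sense();w,x,y,z=s['ee_rot']
print("t",round(s['time_s'],2),"pos",s['eef_pos'].round(2),"psi",round((2*np.arctan2(y,x))%(2*np.pi),4),"tilt",np.round([2*(x*z+w*y),2*(y*z-w*x)],4),"F",s['force'].round(2),"M",s['wrist_torque'].round(3),"g",round(s['grip_width'],3),"q",s['joints'].round(2))
E
python3 st.py
```

```text
t 3.37 pos [521.6  -49.07 112.24] psi 2.8287 tilt [ 0.0048 -0.0043] F [-0.17  0.31 -0.45] M [ 0.025  0.01  -0.038] g 0.499 q [-0.32  0.43  1.66 -0.    1.04 -1.57]
```

Request:
play_rows(plan=[[-1.5,0,-9,0.003,0.003,0,0.0],[0,0,-9,0,0,0,0.0],[0,0,-9,0,0,0,0.0],[0,0,-7,0,0,0,0.0],[0,0,0,0,0,0,0.0]])

```text
time_s: 3.78
eef_pos: [519.2, -48.8, 73.6]
ee_rot: [-0.0, 0.156, 0.988, -0.0]
force: [-0.5, 1.2, -0.6]
grip_width: 0.498
```

```bash
python3 st.py
python3 - <<'E'
from rig import sense,optics
from h import *
c=optics.capture("wrist");np.save("w2.npy",c,allow_pickle=True);im=c["img"]
cv2.imwrite("pics/w2.png",cv2.resize(im[110:300,140:390],None,fx=3.1,fy=3.1,interpolation=2))
h=cv2.cvtColor(im,cv2.COLOR_BGR2HSV)
g=(h[...,0]>40)&(h[...,0]<85)&(h[...,1]>130)
for ce,s in blobs(g,150)[0]: print(ce,s,ray(c,ce,56.5))
p=sense()["eef_pos"]
print("axis proj",proj(c,[[520,-49,57],[520,-49,101]]),"tcp",proj(c,[p,p+[0,0,19]]))
E
```

```text
t 3.78 pos [519.21 -48.79  73.56] psi 2.8287 tilt [-0.0005 -0.0004] F [-0.45  1.24 -0.56] M [-0.036 -0.017  0.002] g 0.498 q [-0.32  0.49  1.7  -0.    0.96 -1.58]
[237.32965932 156.04609218] [220 138  36  36 998] [[473.28295886 -45.55741162  56.5       ]]
axis proj [[257.80798434 233.08784556]
 [257.54542827 274.63766157]] tcp [[257.66469089 245.65376656]
 [257.53873633 264.28563991]]
```

View pics/w2.png

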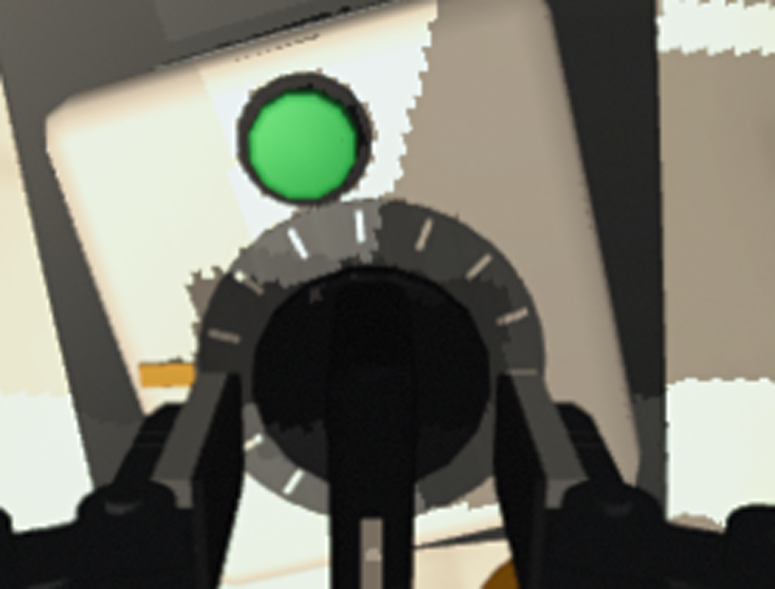

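The bar's centre (372) is within about 0.5 mm of the finger midpoint (369) and parallel to the pads. Fine-centre, lower 6 mm and close.

Request:
play_rows(plan=[[0.9,0.3,-6,0,0,0,0.0],[0.3,0,0,0,0,0,0.0],[0,0,0,0,0,0,-0.4]], grip_force=50)

```text
time_s: 4.08
eef_pos: [521.1, -48.7, 67.9]
ee_rot: [0.0, 0.156, 0.988, -0.0]
force: [0.3, -0.4, -0.1]
grip_width: 0.374
```

Request:
play_rows(plan=[[0,0,0,0,0,0,-0.6],[0,0,0,0,0,0,-1],[0,0,0,0,0,0,-1],[0,0,0,0,0,0,-1],[0,0,0,0,0,0,-1]])

```text
time_s: 4.5
eef_pos: [521.3, -48.7, 68.3]
ee_rot: [0.001, 0.156, 0.988, -0.0]
force: [0.1, -0.4, -2.1]
grip_width: 0.143
```

```bash
python3 st.py
```

```text
t 4.5 pos [521.34 -48.71  68.25] psi 2.8287 tilt [ 0.0016 -0.0011] F [ 0.08 -0.4  -2.07] M [-0.053 -0.105 -0.009] g 0.143 q [-0.32  0.5   1.69 -0.    0.95 -1.57]
```

Request:
play_rows(plan=[[0,0,-1,0,0,0,-1],[0,0,-1,0,0,0,-1]])

```text
time_s: 4.67
eef_pos: [521.5, -48.8, 66.8]
ee_rot: [0.001, 0.156, 0.988, -0.001]
force: [-4.5, 0.6, 12.6]
grip_width: 0.145
```

Request:
play_rows(plan=[[0,0,-0.7,0,0,0,-1],[0,0,0,0,0,0,-1]])

```text
time_s: 4.83
eef_pos: [521.4, -48.8, 67.1]
ee_rot: [0.001, 0.156, 0.988, -0.001]
force: [0.1, -0.4, -2.1]
grip_width: 0.142
```

Request:
play_rows(plan=[[0,0,-0.9,0,0,0,-1]])

```text
time_s: 4.92
eef_pos: [521.6, -48.8, 66.8]
ee_rot: [0.001, 0.156, 0.988, -0.001]
force: [-4.8, 0.6, 14.5]
grip_width: 0.146
```

Request:
play_rows(plan=[[0,0,-0.9,0,0,0,-1]])

```text
time_s: 5.0
eef_pos: [521.6, -48.8, 66.8]
ee_rot: [0.001, 0.156, 0.988, -0.001]
force: [-6.6, 0.6, 14.7]
grip_width: 0.145
```

Request:
play_rows(plan=[[0,0,-0.9,0,0,0,-1]])

```text
time_s: 5.08
eef_pos: [521.6, -48.8, 66.8]
ee_rot: [0.002, 0.156, 0.988, -0.001]
force: [-4.8, 0.8, 12.6]
grip_width: 0.144
```

Request:
play_rows(plan=[[0,0,-0.9,0,0,0,-1]])

```text
time_s: 5.17
eef_pos: [521.6, -48.8, 66.8]
ee_rot: [0.002, 0.155, 0.988, -0.001]
force: [-5.0, 1.3, 11.1]
grip_width: 0.143
```

```bash
python3 st.py
```

```text
t 5.17 pos [521.58 -48.79  66.82] psi 2.8295 tilt [ 0.0028 -0.0022] F [-5.01  1.25 11.09] M [ 0.188  1.003 -0.045] g 0.143 q [-0.32  0.5   1.7  -0.    0.94 -1.57]
```

Seated; dz≈-0.9 per row holds about 12 N. A -x force bias shows, so I'll trim dx and begin turning clockwise (negative z).

Request:
play_rows(plan=[[-0.3,0.05,-0.85,0,0,0,-1]])

```text
time_s: 5.25
eef_pos: [521.5, -48.8, 66.9]
ee_rot: [0.002, 0.155, 0.988, -0.001]
force: [-2.8, 0.2, 8.7]
grip_width: 0.143
```

Request:
play_rows(plan=[[-0.3,0.05,-0.85,0,0,-0.05,-1]])

```text
time_s: 5.33
eef_pos: [521.5, -48.8, 66.9]
ee_rot: [0.002, 0.18, 0.984, -0.001]
force: [-3.1, 0.8, 8.5]
grip_width: 0.146
```

Request:
play_rows(plan=[[-0.3,0.05,-0.85,0,0,-0.05,-1]])

```text
time_s: 5.42
eef_pos: [521.5, -48.9, 66.9]
ee_rot: [0.003, 0.205, 0.979, -0.001]
force: [-4.1, 0.4, 9.4]
grip_width: 0.143
```

```bash
python3 st.py
```

```text
t 5.42 pos [521.51 -48.85  66.88] psi 2.7286 tilt [ 0.0053 -0.0039] F [-4.11  0.39  9.41] M [0.2   0.63  0.306] g 0.143 q [-0.32  0.5   1.7  -0.    0.94 -1.47]
```

Request:
play_rows(plan=[[-0.5,0.0,-0.95,0.001,0.002,-0.08,-1]])

```text
time_s: 5.5
eef_pos: [521.5, -48.9, 66.9]
ee_rot: [0.003, 0.245, 0.97, -0.001]
force: [-1.5, 1.3, 9.6]
grip_width: 0.141
```

Request:
play_rows(plan=[[-0.5,0.0,-0.95,0.001,0.002,-0.08,-1]])

```text
time_s: 5.58
eef_pos: [521.5, -48.9, 66.9]
ee_rot: [0.002, 0.285, 0.959, -0.001]
force: [-2.1, 1.2, 9.3]
grip_width: 0.142
```

Request:
play_rows(plan=[[-0.5,0.0,-0.95,0.001,0.002,-0.08,-1]])

```text
time_s: 5.67
eef_pos: [521.4, -49.0, 66.8]
ee_rot: [0.002, 0.325, 0.946, -0.001]
force: [-2.7, 1.6, 9.7]
grip_width: 0.141
```

```bash
python3 st.py
```

```text
t 5.67 pos [521.45 -48.96  66.85] psi 2.4805 tilt [ 0.0028 -0.0032] F [-2.69  1.57  9.74] M [0.218 0.477 0.272] g 0.141 q [-0.32  0.5   1.7  -0.    0.94 -1.22]
```

Request:
play_rows(plan=[[-0.65,-0.15,-1.05,0.002,0.001,-0.08,-1],[-0.65,-0.15,-1.05,0.002,0.001,-0.08,-1]])

```text
time_s: 5.83
eef_pos: [521.4, -49.1, 66.8]
ee_rot: [0.002, 0.402, 0.916, 0.001]
force: [-1.6, 2.2, 10.5]
grip_width: 0.144
```

Request:
play_rows(plan=[[-0.65,-0.15,-1.05,0.002,0.001,-0.08,-1],[-0.65,-0.15,-1.05,0.002,0.001,-0.08,-1]])

```text
time_s: 6.0
eef_pos: [521.3, -49.2, 66.9]
ee_rot: [0.002, 0.477, 0.879, 0.003]
force: [-1.7, 2.7, 9.9]
grip_width: 0.146
```

```bash
python3 st.py
```

```text
t 6.0 pos [521.34 -49.19  66.87] psi 2.1469 tilt [0.0061 0.0026] F [-1.7  2.7  9.9] M [0.322 0.495 0.233] g 0.146 q [-0.32  0.5   1.7   0.01  0.94 -0.9 ]
```

Request:
play_rows(plan=[[-0.7,0.15,-1.05,-0.001,0.003,-0.08,-1],[-0.7,0.15,-1.05,-0.001,0.003,-0.08,-1]])

```text
time_s: 6.17
eef_pos: [521.3, -49.1, 66.9]
ee_rot: [0.002, 0.549, 0.836, 0.001]
force: [-1.6, 0.7, 9.6]
grip_width: 0.145
```

Request:
play_rows(plan=[[-0.7,0.15,-1.05,-0.001,0.003,-0.08,-1],[-0.7,0.15,-1.05,-0.001,0.003,-0.08,-1]])

```text
time_s: 6.33
eef_pos: [521.2, -49.1, 66.8]
ee_rot: [0.002, 0.616, 0.787, -0.002]
force: [-1.3, 0.8, 9.7]
grip_width: 0.142
```

```bash
python3 st.py
```

```text
t 6.33 pos [521.23 -49.09  66.83] psi 1.8132 tilt [ 0.0017 -0.0055] F [-1.35  0.83  9.68] M [0.236 0.391 0.291] g 0.142 q [-0.32  0.5   1.7  -0.01  0.94 -0.55]
```

Request:
play_rows(plan=[[-0.75,0.15,-1.08,0.002,0.001,-0.08,-1],[-0.75,0.15,-1.08,0.002,0.001,-0.08,-1]])

```text
time_s: 6.5
eef_pos: [521.2, -49.2, 66.9]
ee_rot: [0.002, 0.68, 0.733, -0.0]
force: [-2.6, 0.6, 10.4]
grip_width: 0.14
```

Request:
play_rows(plan=[[-0.75,0.15,-1.08,0.001,0.001,-0.08,-1],[-0.75,0.15,-1.08,0.001,0.001,-0.08,-1]])

```text
time_s: 6.67
eef_pos: [521.1, -49.2, 66.9]
ee_rot: [0.003, 0.739, 0.674, 0.001]
force: [-1.2, 1.2, 10.4]
grip_width: 0.14
```

```bash
python3 st.py;python3 - <<'E'
from rig import sense,optics
from h import *
c=optics.capture("wrist");np.save("w3.npy",c,allow_pickle=True);im=c["img"]
cv2.imwrite("pics/w3.png",im)
h=cv2.cvtColor(im,cv2.COLOR_BGR2HSV)
g=(h[...,0]>40)&(h[...,0]<85)&(h[...,1]>130)
y=(h[...,0]>12)&(h[...,0]<32)&(h[...,1]>130)&(h[...,2]>100)
for nm,m,z in(("green",g,56.5),("gold",y,49)):
    for ce,s in blobs(m,60)[0]: print(nm,ce,s,ray(c,ce,z))
E
```

```text
t 6.67 pos [521.06 -49.16  66.86] psi 1.4797 tilt [ 0.0047 -0.0035] F [-1.15  1.2  10.39] M [0.179 0.42  0.242] g 0.14 q [-0.32  0.5   1.7  -0.    0.94 -0.22]
green [177.75978261 234.89130435] [161 218  34  34 920] [[475.37082206 -43.84791407  56.5       ]]
gold [422.31798561 175.55251799] [393 113  88 110 695] [[617.37331219 -23.94349684  49.        ]]
gold [475.37696392 187.46017987] [ 425  114   87  138 9229] [[651.18050279 -34.17941266  49.        ]]
gold [383.39473684 185.15131579] [373 173  26  29 152] [[594.57150964 -27.58131514  49.        ]]
```

Request:
play_rows(plan=[[-0.75,0.1,-1.05,0.001,0.001,-0.08,-1],[-0.75,0.1,-1.05,0.001,0.001,-0.08,-1]])

```text
time_s: 6.88
eef_pos: [521.0, -49.2, 66.9]
ee_rot: [0.003, 0.793, 0.609, 0.001]
force: [-1.1, 1.9, 8.9]
grip_width: 0.145
```

Request:
play_rows(plan=[[-0.75,0.1,-1.05,0,0.001,-0.026,-1]])

```text
time_s: 6.97
eef_pos: [520.9, -49.1, 66.9]
ee_rot: [0.004, 0.802, 0.598, 0.002]
force: [-1.5, 1.3, 9.1]
grip_width: 0.144
```

```bash
python3 st.py
```

```text
t 6.97 pos [520.93 -49.14  66.86] psi 1.2813 tilt [ 0.0073 -0.0043] F [-1.48  1.31  9.14] M [0.28  0.31  0.336] g 0.144 q [-0.32  0.5   1.7  -0.    0.93 -0.03]
```

Turn completed to psi=1.281 (target 1.29). Relax under push, open, and lift to inspect.

Request:
play_rows(plan=[[-0.7,0.1,-1,0,0,0,-1],[-0.3,0,-0.5,0,0,0,-0.6],[0,0,0,0,0,0,-0.2],[0,0,0,0,0,0,0],[0,0,0,0,0,0,0]])

```text
time_s: 7.38
eef_pos: [521.1, -49.2, 66.5]
ee_rot: [0.005, 0.802, 0.597, 0.003]
force: [0.1, -0.3, -1.1]
grip_width: 0.5
```

Request:
play_rows(plan=[[0,0,3,0,0,0,0],[0,0,10,0,0,0,0],[0,0,20,0,0,0,0],[0,0,20,0,0,0,0],[0,0,0,0,0,0,0]])

```text
time_s: 7.8
eef_pos: [520.3, -49.0, 122.5]
ee_rot: [0.004, 0.802, 0.597, 0.002]
force: [0.2, -1.1, 0.1]
grip_width: 0.501
```

```bash
python3 st.py;python3 - <<'E'
from rig import sense,optics
from h import *
c=optics.capture("wrist");np.save("w4.npy",c,allow_pickle=True);im=c["img"]
cv2.imwrite("pics/w4.png",cv2.resize(im[70:330,110:410],None,fx=2.3,fy=2.3,interpolation=2))
h=cv2.cvtColor(im,cv2.COLOR_BGR2HSV)
g=(h[...,0]>40)&(h[...,0]<85)&(h[...,1]>130)
for ce,s in blobs(g,100)[0]: print("green",ce,s,ray(c,ce,56.5))
E
```

```text
t 7.8 pos [520.34 -49.02 122.47] psi 1.2802 tilt [ 0.0083 -0.0044] F [ 0.21 -1.15  0.09] M [ 0.001 -0.029  0.003] g 0.501 q [-0.32  0.42  1.66 -0.    1.06 -0.03]
green [199.01912046 214.88718929] [186 202  26  26 523] [[475.19797162 -44.33804297  56.5       ]]
```

View pics/w4.png

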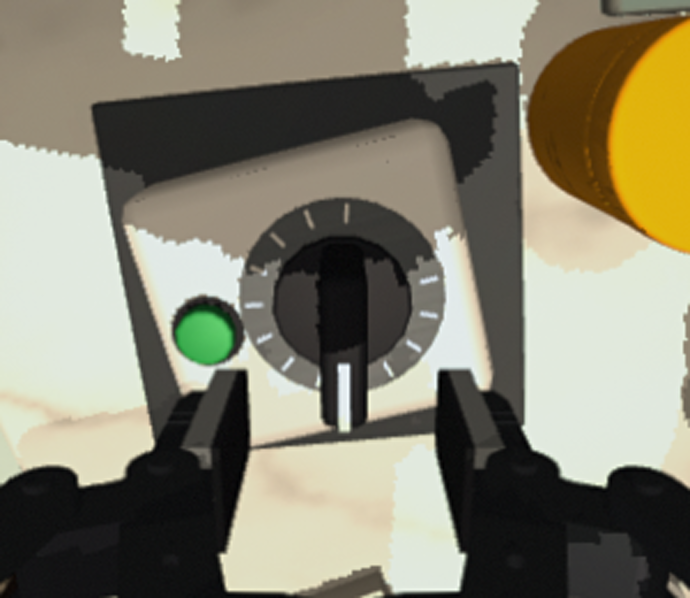

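Dial turned cleanly; the pointer now covers the gold mark. Raising to check the housing yaw and pointer numerically.

Request:
play_rows(plan=[[0,0,25,0,0,0,1],[0,0,25,0,0,0,1],[0,0,25,0,0,0,1],[0,0,25,0,0,0,1],[0,0,0,0,0,0,1]])

```text
time_s: 8.27
eef_pos: [517.1, -48.1, 221.7]
ee_rot: [0.0, 0.802, 0.597, -0.001]
force: [0.1, -1.3, 1.0]
grip_width: 0.998
```

```bash
python3 st.py;python3 - <<'E'
from rig import sense,optics
from h import *
c=optics.capture("wrist");np.save("w5.npy",c,allow_pickle=True);im=c["img"]
a=proj(c,[[520,-48,49]])[0].astype(int);print(a)
o=a-[72,72];r=np.s_[o[1]:o[1]+145,o[0]:o[0]+145];print("o",o)
cv2.imwrite("pics/w5.png",cv2.resize(im[r],None,fx=4.1,fy=4.1,interpolation=cv2.INTER_CUBIC))
h=cv2.cvtColor(im,cv2.COLOR_BGR2HSV);H=h[r]
g=(H[...,0]>40)&(H[...,0]<85)&(H[...,1]>110)
y=(H[...,0]>12)&(H[...,0]<32)&(H[...,1]>110)&(H[...,2]>100)
for nm,m,z in(("green",g,56.5),("gold",y,49)):
    for ce,s in blobs(m,5)[0]: print(nm,ce+o,s[4],ray(c,ce+o,z))
E
```

```text
t 8.27 pos [517.13 -48.14 221.68] psi 1.28 tilt [-0.0008 -0.0014] F [ 0.07 -1.27  0.98] M [-0.019 -0.096 -0.022] g 0.998 q [-0.32  0.31  1.53 -0.    1.3  -0.03]
[261 170]
o [189  98]
green [220.39622642 181.60754717] 265 [[474.79852254 -44.90693095  56.5       ]]
gold [262.42857143 207.85714286] 21 [[508.96453572 -89.33427856  49.        ]]
```

View pics/w5.png

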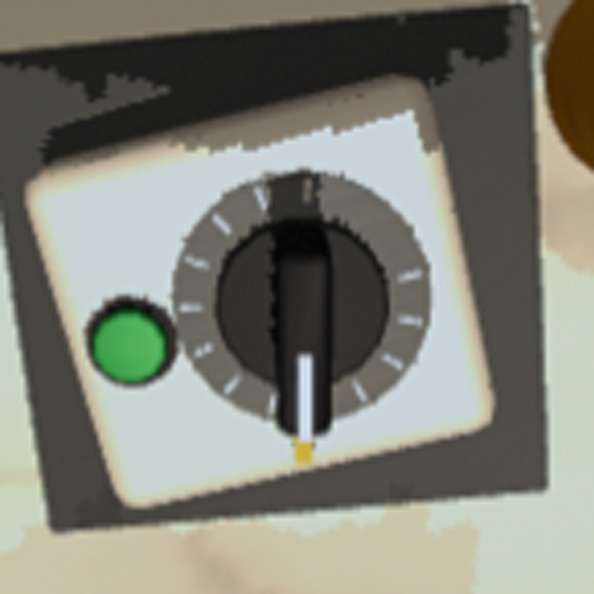

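Run:
```python
from h import *
def run(f,o,L,pt):
    c=np.load(f,allow_pickle=True).item()
    for l in L:
        P=ray(c,np.array(l)/4.1+o,49)[:,:2];d=P[1]-P[0];a=np.arctan2(d[1],d[0]);print("edge yaw",round((a+np.pi/4)%(np.pi/2)-np.pi/4,4))
    P=ray(c,np.array(pt)/4.1+o,98.5)[:,:2];d=P[1]-P[0];print("pointer",np.arctan2(d[1],d[0]))
run("w0.npy",[190,95],[[(95,200),(195,520)],[(445,95),(530,430)],[(110,175),(400,75)],[(235,543),(510,468)]],[(334,425),(335,500)])
run("w5.npy",[189,98],[[(35,210),(115,480)],[(432,100),(490,395)],[(55,172),(390,78)],[(150,505),(480,425)]],[(305,355),(305,435)])
```

```text
edge yaw -0.0751
edge yaw -0.0539
edge yaw -0.0149
edge yaw -0.0542
pointer -0.3167457911239487
edge yaw -0.0571
edge yaw -0.0613
edge yaw -0.0231
edge yaw -0.0376
pointer -1.8573049186236255
```

Pointer is at -1.857 (target about -1.85) and the yaw is unchanged (-0.050 before, -0.045 after). Next is the button: shut the fingers, turn the jaws crosswise (clear of the dial) and go above (474,-45.7).

Request:
play_rows(plan=[[-4,0,0,0,0,0.12,-1],[-4,0,0,0,0,0.12,-1],[-4,0,0,0,0,0.12,-1],[-4,0,0,0,0,0.12,-1],[-4,0.5,0,0,0,0.12,-1]])

```text
time_s: 8.73
eef_pos: [493.6, -46.8, 212.1]
ee_rot: [-0.005, 0.582, 0.813, -0.004]
force: [-0.2, 0.1, 0.2]
grip_width: 0.299
```

Request:
play_rows(plan=[[-4,0.5,0,0,0,0.12,-1],[-4,0.5,0,0,0,0.12,-1],[-4,0.5,0,0,0,0.12,-1],[-4,0.5,0,0,0,0.12,-1],[-4,0,0,0,0,0.12,-1]])

```text
time_s: 9.15
eef_pos: [469.5, -43.8, 203.6]
ee_rot: [-0.01, 0.303, 0.953, -0.007]
force: [0.1, 0.2, -0.0]
grip_width: -0.004
```

Request:
play_rows(plan=[[-1,0,-20,0,0,0.12,-1],[0,0,-20,0,0,0.12,-1],[0,0,-20,0,0,0.12,-1],[0,0,-15,0,0,0,-1],[0,0,0,0,0,0,-1]])

```text
time_s: 9.57
eef_pos: [464.0, -42.5, 119.4]
ee_rot: [-0.013, 0.117, 0.993, -0.008]
force: [-0.4, -0.4, 0.2]
grip_width: -0.001
```

```bash
python3 st.py
```

```text
t 9.57 pos [464.03 -42.52 119.44] psi 2.9073 tilt [-0.0285 -0.012 ] F [-0.42 -0.44  0.24] M [ 0.037 -0.028  0.068] g -0.001 q [-0.33  0.33  1.8  -0.02  1.04 -1.66]
```

Request:
play_rows(plan=[[5,-1.6,0,0.006,-0.014,0,-1],[5,-1.6,0,0.006,-0.014,0,-1],[0,0,-10,0,0,0,-1],[0,0,-15,0,0,0,-1],[0,0,0,0,0,0,-1]])

```text
time_s: 9.98
eef_pos: [476.2, -46.6, 94.6]
ee_rot: [0.002, 0.118, 0.993, 0.001]
force: [-0.7, -0.6, 0.2]
grip_width: -0.001
```

```bash
python3 st.py
```

```text
t 9.98 pos [476.22 -46.6   94.64] psi 2.9042 tilt [0.0051 0.0018] F [-0.68 -0.56  0.18] M [ 0.046  0.017 -0.007] g -0.001 q [-0.34  0.37  1.81  0.    0.96 -1.68]
```

Request:
play_rows(plan=[[-2,0.5,-12,-0.001,0.004,0,-1],[0,0,-12,0,0,0,-1],[0,0,-6,0,0,0,-1],[0,0,0,0,0,0,-1]])

```text
time_s: 10.32
eef_pos: [477.3, -47.5, 67.7]
ee_rot: [0.005, 0.12, 0.993, 0.0]
force: [-0.2, -0.2, -0.7]
grip_width: -0.0
```

```bash
python3 st.py;python3 - <<'E'
from rig import sense,optics
from h import *
c=optics.capture("wrist");im=c["img"]
cv2.imwrite("pics/w6.png",cv2.resize(im[130:310,160:360],None,fx=3,fy=3,interpolation=2))
E
```

```text
t 10.32 pos [477.26 -47.49  67.67] psi 2.9019 tilt [ 0.009  -0.0006] F [-0.22 -0.24 -0.71] M [-0.029  0.022 -0.026] g -0.0 q [-0.35  0.42  1.83  0.    0.88 -1.68]
```

View pics/w6.png

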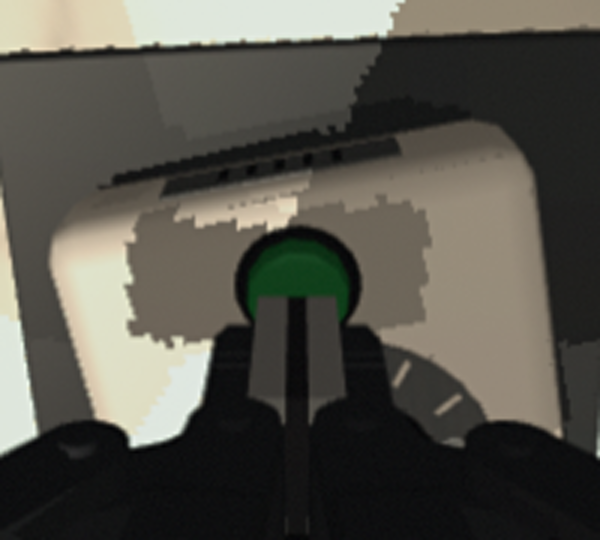

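Fingertips are laterally on the button at column 298; I'll shift about 3 mm towards -x, then press gently.

Request:
play_rows(plan=[[-3.5,1.5,-4,0,0.008,0,-1],[-0.5,0.2,-3,0,0,0,-1],[-0.3,0,0,0,0,0,-1]])

```text
time_s: 10.62
eef_pos: [474.1, -46.2, 62.8]
ee_rot: [0.002, 0.12, 0.993, -0.001]
force: [0.1, -0.0, 0.0]
grip_width: 0.001
```

```bash
python3 st.py
```

```text
t 10.62 pos [474.14 -46.16  62.83] psi 2.9016 tilt [ 0.0046 -0.0019] F [ 0.05 -0.04  0.04] M [ 0.038  0.01  -0.071] g 0.001 q [-0.34  0.42  1.84 -0.    0.87 -1.67]
```

Request:
play_rows(plan=[[-0.4,0,-3,0,0.002,0,-1],[-0.4,0,-3,0,0,0,-1]])

```text
time_s: 10.78
eef_pos: [473.8, -46.3, 57.4]
ee_rot: [0.002, 0.12, 0.993, -0.001]
force: [0.5, 0.7, -0.6]
grip_width: -0.001
```

Request:
play_rows(plan=[[-0.4,0,-2,0,0.002,0,-1]])

```text
time_s: 10.87
eef_pos: [473.6, -46.3, 55.3]
ee_rot: [0.002, 0.12, 0.993, -0.001]
force: [1.5, 0.9, 2.2]
grip_width: -0.004
```

Request:
play_rows(plan=[[-0.4,0,-1.5,0,0.002,0,-1]])

```text
time_s: 10.95
eef_pos: [473.6, -46.3, 53.8]
ee_rot: [0.001, 0.12, 0.993, -0.001]
force: [2.0, 0.8, 2.8]
grip_width: 0.002
```

Request:
play_rows(plan=[[-0.4,0,-1.2,0,0.002,0,-1]])

```text
time_s: 11.03
eef_pos: [473.6, -46.3, 52.8]
ee_rot: [0.001, 0.12, 0.993, -0.001]
force: [0.4, 0.7, 4.0]
grip_width: 0.001
```

Request:
play_rows(plan=[[-0.3,0,-1.2,0,0.001,0,-1]])

```text
time_s: 11.12
eef_pos: [473.6, -46.3, 51.7]
ee_rot: [0.0, 0.12, 0.993, -0.001]
force: [0.5, 1.2, 4.2]
grip_width: 0.001
```

Request:
play_rows(plan=[[-0.3,0,-1,0,0.001,0,-1]])

```text
time_s: 11.2
eef_pos: [473.6, -46.3, 51.2]
ee_rot: [0.0, 0.12, 0.993, -0.001]
force: [-3.9, 2.2, 20.0]
grip_width: 0.004
```

Request:
play_rows(plan=[[-0.3,0,-0.9,0,0.001,0,-1]])

```text
time_s: 11.28
eef_pos: [473.6, -46.3, 51.3]
ee_rot: [0.0, 0.12, 0.993, -0.002]
force: [-3.4, 3.4, 18.6]
grip_width: 0.001
```

Bottomed out at 51.3 (20 N at most). Release upward.

Request:
play_rows(plan=[[0,0,2,0,0,0,-1],[0,0,6,0,0,0,-1],[0,0,15,0,0,0,-1],[0,0,25,0,0,0,-1],[0,0,30,0,0,0,-1]])

```text
time_s: 11.7
eef_pos: [469.5, -45.4, 127.2]
ee_rot: [-0.007, 0.12, 0.993, -0.001]
force: [0.5, -0.7, 0.7]
grip_width: 0.001
```

Request:
play_rows(plan=[[0,0,30,0,0,0,-1],[-5,0,30,0,0,0,-1],[0,0,15,0,0,0,-1],[0,0,0,0,0,0,-1],[0,0,0,0,0,0,-1]])

```text
time_s: 12.12
eef_pos: [463.6, -45.8, 210.3]
ee_rot: [-0.005, 0.12, 0.993, -0.002]
force: [-0.6, 0.2, -1.3]
grip_width: 0.004
```

```bash
python3 st.py;python3 - <<'E'
from rig import sense,optics
from h import *
c=optics.capture("wrist");np.save("w7.npy",c,allow_pickle=True);im=c["img"]
cv2.imwrite("pics/w7.png",im)
h=cv2.cvtColor(im,cv2.COLOR_BGR2HSV)
g=(h[...,0]>40)&(h[...,0]<85)&(h[...,1]>110)
for ce,s in blobs(g,100)[0]: print("green",ce,s,ray(c,ce,56.5))
E
```

```text
t 12.12 pos [463.63 -45.82 210.31] psi 2.9018 tilt [-0.0105 -0.0024] F [-0.63  0.25 -1.33] M [-0.012  0.018 -0.008] g 0.004 q [-0.35  0.21  1.69 -0.01  1.25 -1.68]
green [261.09863946 185.8707483 ] [252 177  19  19 294] [[473.06395773 -45.59493522  56.5       ]]
```

View pics/w7.png

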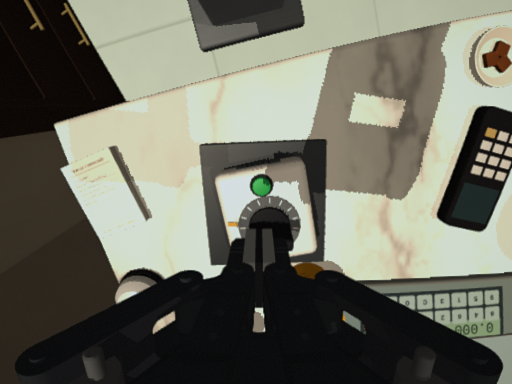

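The button is up at (473.1,-45.6), within about 0.5 mm of the same-orientation view before the job (473.3–473.6). The gripper is well clear, so I'm handing in.

```bash
python3 -c "
from rig import ctrl;print(ctrl.finish_job())"
```

```text
the job is handed in; nothing more can be done
None
```

The dial is set at the gold mark, and the green start button was then pressed fully down and released. The job was handed in with the robot clear of everything; no verdict was reported.

- **Dial:** I pinched the bar, seated the dial, and turned it about 1.55 rad clockwise under 8.5–10.5 N of steady push; seating it took up to 14.7 N. The last look at it, before the button press, put the pointer at -1.857 rad against a target of about -1.85. The picture shows it meeting the gold mark. I did not measure the dial again after pressing the button.
- **Button:** It bottomed out at about 51.3 mm above the counter. The push peaked at a measured 20 N, or roughly 23 N on the tile with the timer's weight, so closer to the 25 N limit than I wanted. The last picture shows the button in view and the gripper clear; I did not measure its height after release.
- **Housing:** It did not spin; yaw read -0.050 rad before the turn and -0.045 after. The button's position shifted by less than about 0.6 mm between the first and last views. A view from a different angle differed by 1–2 mm, which I put down to camera calibration.
- **Other things:** I saw no contact with any of them, but did not measure their positions again. The whole job took about 12 s of robot time.

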